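# Put the washed tiles back in the trivet

## Robot

A 6-joint arm with a two-finger parallel gripper is mounted at the origin on a cart in front of the work surface, level with it; the furniture and walls round the work are solid. World frame = base frame: x ahead of the robot, y to its left, z up, the work surface at z = 0. Lengths are in mm, angles in rad, forces in N, time in s.
With the tool pointing down it reaches from about 250 to 800 mm from the base axis. Payload 3.9 kg.
Tool frame: the origin (TCP) lies at the very end of the fingers, on their centre line; the grasp point (between the pads) lies 19 mm behind it (manip.pinch_z is the distance from the TCP to the grasp point, in mm); z points along the fingers, y is the line along which they close (so a half turn about z gives the same grasp; the last joint's range is limited). The gripper opens to 85 mm and grips with 20 to 120 N. Pads are 22 mm wide; open, the fingers measure 114 mm over their backs; the gripper's body (76 mm by 85 mm) begins 54 mm behind the grasp point. The pads swing forward as they close: fully open they stand 13 mm farther back than shut.
Start: joints at [-1.27, 0.26, -0.138, 1.173, 0, 1.571], TCP at [155.545, -501.419, 231.304] pointing down, gripper open.
Joint ranges: [-2.78, 2.78], [-0.83, 1.72], [-1.28, 1.37], [-1.9, 2.12], [-1.57, 1.48], [-3.14, 3.14]. Speed limits (rad/s): [2.57, 2.57, 3.14, 3.14, 3.14, 3.14].

## Interface

Orientations are given as a 3x3 rotation matrix whose columns are the frame's x, y, z axes.
In Python, from bench import manip gives the robot as it stands.
- The arm moves only by the tool servo_tool, never from a script. Its argument "targets" is one flat list of numbers, 7 for each row, row after row: the turn, a rotation vector about the world's x, y, z in units of 6 degrees (1.0 is 6 degrees), then the shift along the world's x, y, z in units of 0.025 m (1.0 is 0.025 m), then the opening, from 0 (shut) to 1 (fully open). A call has exactly 8 rows; each row shifts and turns the commanded pose from where the row before left it; what a row does not reach is not made up. A row lasts 1/12 s, in which the tool goes at most 41.7 mm and 7.16 degrees, less where a joint would pass 70% of its speed; a pose out of reach is approached as far as the arm can. A call with a number of a shift or a turn outside -1 to 1 is refused whole. A call with a gripper value outside its range is refused whole. The fingers move at their own pace and stop on an object; the grip force is fixed at half the most. Time passes only in rows, so rows that do not move let the fingers close, or fill a call up. It gives the time, the measured TCP pose, the force, the opening and the grip force at its end, in the units of the state.
- manip.read_state(): the state, without advancing time (a new reading comes with each control period).
- manip.get_image(name): name is "side" or "top" or "wrist"; returns the picture (400x640x3 uint8, red, green, blue); there is no depth.
- manip.calibration(name): a dict with "fx", "fy", "cx", "cy" (pixels), "world_from_camera" (4x4, takes a point from camera to world coordinates). Camera axes: x right, y up, looking along -z (the intrinsics and any distortion apply to the point x, -y, -z); pixel columns grow to the right and rows downward; lengths in mm; the calibration is good to about 2 mm. A picture is of the moment at which its call begins: read the wrist's pose just before it. calibration takes no time and is no camera call; for the wrist camera it gives the pose at the moment of the call.
- manip.close_job(): hands the job in; it is judged then, once.
The state is a dict: "t": time; "qpos": joint angles; "dq": joint speeds; "effort": joint torques, N m; "tcp_pos": TCP position; "eef_rot": TCP orientation; "contact_force": force on the tool from outside, world axes, zero at the start; "ft_torque": the same for the moment, N m; "finger_gap": finger opening in mm; "gripper_force": force on a finger pad.
Only numpy, scipy, OpenCV 4.12 (cv2) and the standard library are available. Lean on these libraries where they do the work, as an engineer would, in place of code of your own. Each camera call takes 0.05 s, during which the arm holds its last target. There are 200 camera calls.

## Task

The round tile was put back in the trivet's square recess by mistake: first move it to the round recess, where it belongs, cork side down. Then take the square tile that is draining on edge in the wooden stand, lay it flat on the bare worktop, blue glazed side up, and let go, so that it need not be tipped against the wood; then take it again by its edges and seat it fully home in the square recess, blue side up. Leave the mug, the tin and the spice jar standing where they are.

Things in the scene. Friction and masses are not known exactly. Their poses are not given: they have to be found in the camera images.
- trivet: Wooden trivet on rubber feet, 168 (its x) x 88 (its y) x 14 mm high, does not move. Origin: centre of its underside, on the worktop. A round and a square recess, both 6 mm deep, side by side along its x; solid wood 8 mm above the worktop forms their floor.
- round_recess (a point): Centre of the mouth of the round recess, 59 mm diameter, level with the trivet's top face, 14 mm above the worktop; 42 mm from the trivet's origin towards its -x. Axes as the trivet's.
- square_recess (a point): Centre of the mouth of the square recess, 59 x 59 mm, sides along the trivet's axes, level with the trivet's top face, 14 mm above the worktop; 42 mm from the trivet's origin towards its +x. Holds the round tile at the start.
- stand: Light wooden draining stand, fixed: slab 100 (x) x 84 (y) x 8 mm with two slots along its y, at its x = -22 and +22 mm. Each slot has four 8 mm dowels (13.2 mm either side of its middle, y = -18 and +18 mm), tops 34 mm above the worktop, and 6 mm high end stops. Origin: centre of the underside. The square tile stands in the slot at x = -22 mm; the other is empty.
- square_tile: White ceramic tile 56 x 56 x 16 mm, 110 g, blue glazed face, brown cork back. Origin: centre of the cork back; z points out of the blue face (16 mm along z), x and y parallel to the edges. It starts on edge in the stand, z level along the stand's +x, lower edge 8 mm and upper edge 64 mm above the worktop. Seated, its back is 6 mm below the trivet's top and it stands 10 mm proud.
- round_tile: Round tile, 56 mm diameter, 16 mm thick, about 90 g: white ceramic with a terracotta red face and a thin brown cork back. Origin: centre of the cork back; z points out of the red face. At the start it lies in the square recess, red side up, 10 mm proud of the trivet. Seated, its cork back lies 6 mm below the trivet's top.
- mug: White mug with dots, a bystander: round body 78 mm across, 93 mm high, centred 18 mm from the origin towards its +y; handle out to 57 mm towards its -y. Origin on the underside, z up.
- tin: Low food tin with a tomato picture, a bystander: 75 mm diameter, 58 mm high. Origin: centre of the underside.
- spice_jar: Spice jar with a red cap, a bystander: 45 mm diameter, 106 mm high. Origin: centre of the underside.
Mind the look-alikes: they are no part of the job. What is shaped like the round_tile but green is not meant. What is shaped like the square_tile but black is not meant.

How it is judged (in metres and radians):
On the way, in this order (a step that is already met when the one before it is completed fails the run):
1. the round tile is seated in the round recess, cork side down, and let go (horizontal distance between round_tile and round_recess below 0.004 m and z of round_tile in the frame of round_recess between -0.009 and -0.004 m and angle between round_tile's own z axis and vertical below 0.06 rad and linear speed of round_tile below 0.02 m/s and contact force between the fingers and round_tile below 0.1 N), for 0.2 s.
2. the square tile lies flat on the worktop, blue side up, let go (height (world z) of square_tile below 0.004 m and angle between square_tile's own z axis and vertical below 0.08 rad and linear speed of square_tile below 0.02 m/s and contact force between the fingers and square_tile below 0.1 N), for 0.2 s.
At the end, for the whole second after the job is handed in: The square tile lies in the square recess, blue side up, and the round tile in the round recess, red side up: each within 4 mm of the recess's centre, its cork back at least 4 mm below the trivet's top (6 mm when fully home), level within 0.06 rad, at rest and not touched by the gripper (all of step 1 and horizontal distance between square_tile and square_recess below 0.004 m and z of square_tile in the frame of square_recess between -0.009 and -0.004 m and angle between square_tile's own z axis and vertical below 0.06 rad and linear speed of square_tile below 0.02 m/s and contact force between the fingers and square_tile below 0.1 N).
It fails at once if the mug is moved by more than 30 mm or tipped by more than 0.3 rad (distance of mug from where it was at the start of the episode above 0.03 m or angle between mug's own z axis and vertical above 0.3 rad).
It fails at once if the tin is moved by more than 30 mm or tipped by more than 0.3 rad (distance of tin from where it was at the start of the episode above 0.03 m or angle between tin's own z axis and vertical above 0.3 rad).
It fails at once if the spice jar is moved by more than 30 mm or tipped by more than 0.3 rad (distance of spice_jar from where it was at the start of the episode above 0.03 m or angle between spice_jar's own z axis and vertical above 0.3 rad).
It also fails if it takes over 70 s, if anything falls off the work surface, if the arm or the gripper's body presses on something with over 40 N, if the wrist force passes 120 N, or if a joint passes its speed limit or range.

## Working session

There is one attempt and no reset: what is moved stays moved. The work goes in short steps, Python scripts to look and compute and a tool call to move; the robot and the scene stay as the last step left them, time stands still between calls to the robot, and variables do not carry over. Pictures are saved under pics/ and viewed, at most 10 in all, crops included, and the job is handed in when it is done.

Besides the shell and the picture viewer there is one more tool, called after "Call:" as name(argument=value, ...) on one line, values as JSON. servo_tool: Moves the arm, as the interface text tells. Its arguments: {"type":"object","properties":{"targets":{"type":"array","items":{"type":"number","minimum":-1,"maximum":1}}},"required":["targets"]}

```bash
mkdir -p pics; ls; cat > h.py <<'E'
import numpy as np, cv2
from bench import manip
def snap(n,f):
    c=manip.calibration(n); im=np.array(manip.get_image(n)); cv2.imwrite('pics/'+f,im[:,:,::-1]); return im,c
def ray(c,u,v):
    T=np.array(c["world_from_camera"]); d=np.array([(u-c["cx"])/c["fx"],-(v-c["cy"])/c["fy"],-1.])
    return T[:3,3],T[:3,:3]@d
def onz(c,u,v,z):
    o,d=ray(c,u,v); return o+d*(z-o[2])/d[2]
def proj(c,p):
    T=np.array(c["world_from_camera"]); q=T[:3,:3].T@(np.array(p)-T[:3,3]); return c["cx"]+c["fx"]*q[0]/-q[2], c["cy"]-c["fy"]*q[1]/-q[2]
E
python3 - <<'E'
from h import *
a,c=snap("top","top0.png"); b,d=snap("side","side0.png")
for k in (c,d): print({x:np.round(np.array(k[x]),3).tolist() for x in k})
print(manip.read_state())
E
```

```text
pics
{'fx': 452.25, 'fy': 452.25, 'cx': 316.837, 'cy': 204.863, 'world_from_camera': [[-0.01, 0.982, -0.191, 367.49], [-1.0, -0.008, 0.012, -5.5], [0.01, 0.191, 0.982, 1011.657], [0.0, 0.0, 0.0, 1.0]]}
{'fx': 420.909, 'fy': 420.909, 'cx': 324.266, 'cy': 198.99, 'world_from_camera': [[-0.999, 0.013, -0.05, 511.382], [-0.051, -0.431, 0.901, 817.629], [-0.01, 0.902, 0.432, 460.445], [0.0, 0.0, 0.0, 1.0]]}
{'t': 0.1, 'qpos': array([-1.26998982e+00,  2.60612734e-01, -1.39270498e-01,  1.17274184e+00,
       -1.97740907e-05,  1.57081328e+00]), 'dq': array([ 6.59893463e-04, -1.61172541e-03,  3.47904179e-03, -7.23791260e-05,
       -6.09605523e-04,  1.64222782e-04]), 'effort': array([-1.95873481e-04, -4.06507766e+01,  2.54527545e+01,  1.01091655e-02,
       -1.59625024e-04,  7.60039626e-06]), 'tcp_pos': array([ 155.3548644 , -500.81047027,  230.53959112]), 'eef_rot': array([[ 9.55102854e-01,  2.96273901e-01, -5.60726419e-04],
       [ 2.96274431e-01, -9.55101268e-01,  1.74077245e-03],
       [-1.98050697e-05, -1.82874564e-03, -9.99998328e-01]]), 'contact_force': array([ 0.82464859, -0.21430073, -0.33167192]), 'ft_torque': array([-0.00750491,  0.03273922, -0.02044618]), 'gripper_force': 0.0, 'finger_gap': 85.64750958305326}
```

View pics/top0.png

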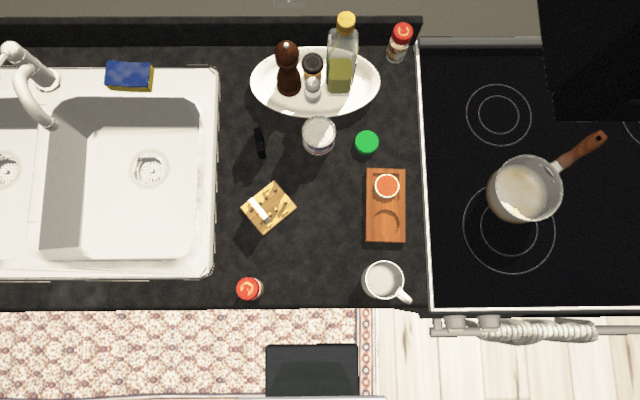

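View pics/side0.png

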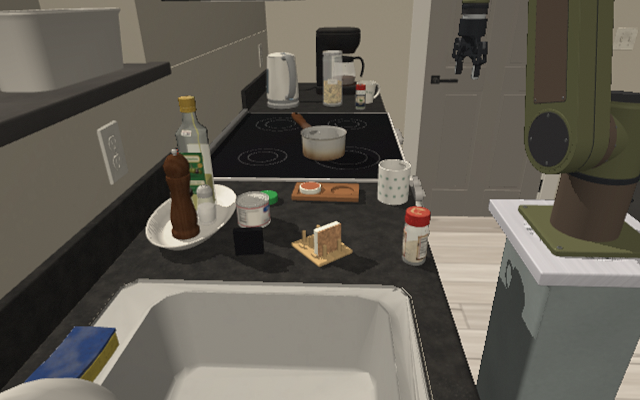

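Top view: candidates for the round tile are red (387,187), in the trivet's square recess (chosen), and green (367,142), a decoy. For the square tile they are the white/cork edge in the stand (260,207) (chosen) and black (260,142), a decoy. The round recess is at (386,219), mug at (385,280), tin at (319,135) and jar at (249,289).

```bash
python3 - <<'E'
from h import *
im=cv2.cvtColor(cv2.imread('pics/top0.png'),cv2.COLOR_BGR2HSV); c=manip.calibration("top"); d=manip.calibration("side")
def mask(lo,hi,roi):
    m=cv2.inRange(im,np.array(lo),np.array(hi)); z=np.zeros_like(m); x0,y0,x1,y1=roi; z[y0:y1,x0:x1]=m[y0:y1,x0:x1]; return z
m=mask((0,120,60),(20,255,255),(355,160,415,250)); r=cv2.minAreaRect(cv2.findNonZero(m)); print("trivet",r)
print([onz(c,*p,14).round(1).tolist() for p in cv2.boxPoints(r)], onz(c,*r[0],14).round(1))
m=mask((12,60,80),(30,255,255),(235,175,305,240)); r=cv2.minAreaRect(cv2.findNonZero(m)); print("stand",r)
print([onz(c,*p,8).round(1).tolist() for p in cv2.boxPoints(r)], onz(c,*r[0],8).round(1))
for n,p,z in (("red",(387,187),24),("recess",(386,219),14),("green",(367,142),16),("sq",(260,207),64),("black",(260,142),50),("jar",(249,289),106),("mug",(384,280),93),("tin",(319,133),58)): print(n,onz(c,*p,z).round())
t=np.array(manip.calibration("wrist")["world_from_camera"]); s=manip.read_state()
R=s["eef_rot"]; print((R.T@t[:3,:3]).round(3), (R.T@(t[:3,3]-s["tcp_pos"])).round(1), manip.calibration("wrist")["fx"])
a=cv2.imread('pics/top0.png'); b=cv2.imread('pics/side0.png')
cv2.imwrite('pics/crop0.png',np.hstack([cv2.resize(a[110:310,225:425],(400,400),interpolation=2),cv2.resize(b[170:270,290:390],(400,400),interpolation=2)]))
E
```

```text
trivet ((385.0, 204.5), (75.0, 40.0), 90.0)
[[648.8, -128.4, 14.0], [648.2, -220.1, 14.0], [476.1, -212.0, 14.0], [476.8, -123.2, 14.0]] [ 561.1 -170.8   14. ]
stand ((268.00787353515625, 206.6674041748047), (38.313446044921875, 45.754905700683594), 50.44033432006836)
[[560.3, 160.0, 8.0], [627.5, 81.1, 8.0], [558.3, 25.5, 8.0], [492.9, 104.2, 8.0]] [559.3  92.8   8. ]
red [ 599. -175.   24.]
recess [ 528. -172.   14.]
green [ 708. -135.   16.]
sq [548. 104.  64.]
black [698. 108.  50.]
jar [376. 119. 106.]
mug [ 391. -150.   93.]
tin [715. -23.  58.]
[[ 0.001  0.947  0.322]
 [ 1.    -0.001  0.001]
 [ 0.001  0.322 -0.947]] [  82.2    0.2 -142.8] 285.63704087817575
```

View pics/crop0.png

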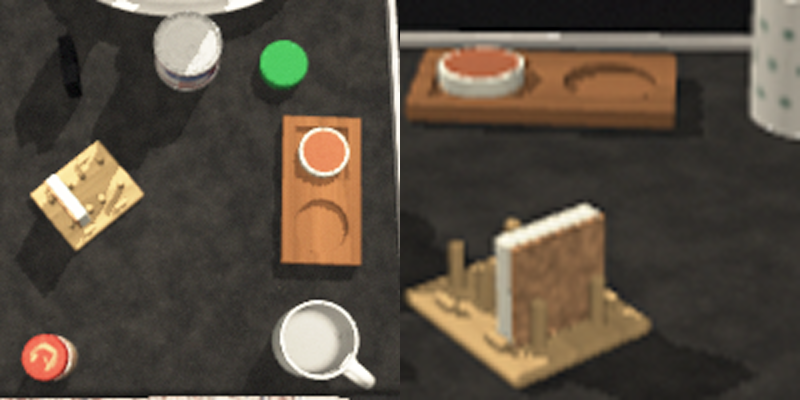

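The crop confirms the choice: the red round tile sits in the square recess, and the white square tile with its cork toward +y stands in the stand. Both positions are within reach and their sizes fit. Now moving above the trivet.

Call:
servo_tool(targets=[0,0,-0.2,1,0.8,-0.2,1,0,0,-0.2,1,0.8,-0.2,1,0,0,-0.2,1,0.8,-0.2,1,0,0,-0.2,1,0.8,-0.2,1,0,0,-0.2,1,0.8,-0.2,1,0,0,-0.2,1,0.8,-0.2,1,0,0,-0.2,1,0.8,-0.2,1,0,0,-0.2,1,0.8,-0.2,1])

```text
t: 0.77
tcp_pos: [356.3, -340.0, 190.8]
eef_rot: [[0.991, 0.132, -0.001], [0.132, -0.991, 0.0], [-0.0, -0.001, -1.0]]
contact_force: [1.2, -0.4, -0.1]
finger_gap: 85.7
gripper_force: 0.0
```

Call:
servo_tool(targets=[0,0,-0.2,1,0.8,-0.2,1,0,0,-0.2,1,0.8,-0.2,1,0,0,-0.2,1,0.8,-0.2,1,0,0,-0.2,1,0.8,-0.2,1,0,0,-0.2,1,0.8,-0.2,1,0,0,-0.2,1,0.8,-0.2,1,0,0,-0.2,1,0.8,-0.2,1,0,0,-0.2,0.8,0.8,-0.2,1])

```text
t: 1.43
tcp_pos: [552.1, -180.1, 150.5]
eef_rot: [[0.999, -0.035, -0.0], [-0.035, -0.999, 0.0], [-0.0, -0.0, -1.0]]
contact_force: [0.5, -0.1, -0.5]
finger_gap: 85.1
gripper_force: 0.0
```

```bash
cat > tri.py <<'E'
from h import *
def trivet(c,img):
    "trivet centre & yaw from wood mask on z=14, red tile centre on z=24"
    hsv=cv2.cvtColor(img,cv2.COLOR_RGB2HSV)
    red=cv2.inRange(hsv,(0,140,150),(9,255,255)); return hsv,red
E
python3 - <<'E'
from h import *
im,c=snap("wrist","w1.png"); print({k:np.round(np.array(c[k]),2).tolist() for k in c})
hsv=cv2.cvtColor(im,cv2.COLOR_RGB2HSV)
for n,p in (("red",(599,-175,24)),("wood",(560,-200,14)),("wood2",(560,-150,14)),("rec",(528,-172,8))):
    u,v=proj(c,p); print(n,round(u),round(v),hsv[int(v),int(u)])
E
```

```text
{'fx': 285.64, 'fy': 285.64, 'cx': 319.75, 'cy': 203.39, 'world_from_camera': [[-0.03, 0.95, 0.32, 634.29], [-1.0, -0.03, -0.01, -183.39], [-0.0, -0.32, 0.95, 293.35], [0.0, 0.0, 0.0, 1.0]]}
red 312 146 [ 12 167 248]
wood 339 183 [ 14 174 224]
wood2 290 185 [ 14 172 226]
rec 313 212 [ 15 166 238]
```

View pics/w1.png

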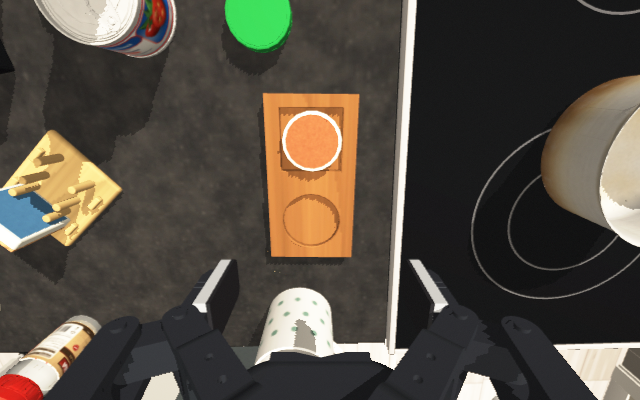

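Wrist view: the red tile with its white ring is at about (312,141), the round recess at about (311,220), and trivet corners at about (263,94), (359,94), (352,257) and (271,257). The blue face in the stand is at (35,215).

```bash
cat > tri.py <<'E'
from h import *
def trivet(im,c,roi):
    x0,y0,x1,y1=roi; hsv=cv2.cvtColor(im,cv2.COLOR_RGB2HSV); z=np.zeros(hsv.shape[:2],np.uint8)
    m=cv2.inRange(hsv,(5,110,60),(25,255,255)); z[y0:y1,x0:x1]=m[y0:y1,x0:x1]
    k=max(cv2.findContours(z,cv2.RETR_EXTERNAL,cv2.CHAIN_APPROX_NONE)[0],key=cv2.contourArea)
    P=np.array([onz(c,*p[0],14)[:2] for p in k],np.float32)
    r=cv2.minAreaRect(P); b=cv2.boxPoints(r); e=[b[(i+1)%4]-b[i] for i in range(2)]; e=max(e,key=np.linalg.norm); e=e*np.sign(e[0])/np.linalg.norm(e)
    return np.array(r[0]),r[1],e
def fitc(m,c,z):
    k=max(cv2.findContours(m,cv2.RETR_EXTERNAL,cv2.CHAIN_APPROX_NONE)[0],key=cv2.contourArea)
    P=np.array([onz(c,*p[0],z)[:2] for p in k],np.float32); return cv2.minEnclosingCircle(P), cv2.fitEllipse(P)
E
python3 - <<'E'
from tri import *
im=cv2.imread('pics/w1.png')[:,:,::-1].copy(); c=manip.calibration("wrist")
ct,s,e=trivet(im,c,(240,70,380,275)); print("trivet",ct,s,e,np.degrees(np.arctan2(e[1],e[0])))
print("round",ct-42*e,"square",ct+42*e)
hsv=cv2.cvtColor(im,cv2.COLOR_RGB2HSV)
w=cv2.inRange(hsv,(0,0,150),(180,110,255)); z=np.zeros_like(w); z[100:180,270:355]=w[100:180,270:355]; z=cv2.morphologyEx(z,cv2.MORPH_CLOSE,np.ones((3,3)))
print(fitc(z,c,24))
k=max(cv2.findContours(z,cv2.RETR_EXTERNAL,cv2.CHAIN_APPROX_NONE)[0],key=cv2.contourArea); print(cv2.boundingRect(k))
r=cv2.inRange(hsv,(0,100,100),(13,255,255)); q=np.zeros_like(r); cv2.circle(q,(312,141),27,255,-1); r&=q; print("red",fitc(r,c,24))
# blue tile
b=cv2.inRange(hsv,(95,60,40),(125,255,255)); b[:, 120:]=0; k=max(cv2.findContours(b,0,1)[0],key=cv2.contourArea); print(cv2.boxPoints(cv2.minAreaRect(k)))
m=cv2.inRange(hsv,(15,50,80),(32,255,255)); m[:,140:]=0; m[:120]=0;m[260:]=0
k=max(cv2.findContours(m,0,1)[0],key=cv2.contourArea); print(cv2.approxPolyDP(k,5,True)[:,0].tolist())
E
```

```text
trivet [ 565.23486328 -167.31170654] (89.1000747680664, 168.4851837158203) [ 0.9992465  -0.03881199] -2.2243218
round [ 523.26651001 -165.68160295] square [ 607.20321655 -168.94181013]
(((606.91455078125, -170.22401428222656), 27.942977905273438), ((606.9358520507812, -170.16973876953125), (54.597320556640625, 54.84939956665039), 48.777183532714844))
(282, 110, 60, 62)
red (((606.55908203125, -170.04022216796875), 24.194072723388672), ((606.6434326171875, -170.09930419921875), (47.14170837402344, 47.39280700683594), 58.02292251586914))
[[-15.414634 210.2683  ]
 [ 12.68293  175.14635 ]
 [ 66.097565 217.87807 ]
 [ 38.       253.00002 ]]
[[54, 130], [2, 187], [22, 183], [8, 190], [11, 195], [34, 190], [54, 210], [44, 221], [70, 219], [17, 248], [48, 233], [71, 244], [122, 190]]
```

Call:
servo_tool(targets=[0,0,0,0.73,0.133,0,0.8,0,0,0,0.73,0.133,-0.3,0.8,0,0,0,0.73,0.133,-0.8,0.8,0,0,0,0,0,-1,0.8,0,0,0,0,0,-1,0.8,0,0,0,0,0,-1,0.8,0,0,0,0,0,-0.7,0.8,0,0,0,0,0,0,0.8])

```text
t: 2.15
tcp_pos: [601.2, -170.4, 26.5]
eef_rot: [[0.999, -0.034, -0.009], [-0.034, -0.999, 0.002], [-0.009, -0.002, -1.0]]
contact_force: [-1.0, -0.5, -0.5]
finger_gap: 68.4
gripper_force: 0.0
```

```bash
python3 - <<'E'
from h import *
im,c=snap("wrist","w2.png"); b,d=snap("side","s2.png"); s=manip.read_state(); print(s["tcp_pos"],s["finger_gap"],s["contact_force"])
cv2.imwrite('pics/c2.png',np.hstack([im[60:,100:540,::-1][:, :440],cv2.resize(b[120:290,220:400,::-1],(360,340),interpolation=2)]))
E
```

```text
[ 604.30879048 -171.31340705   30.62107248] 68.06941764813388 [0.3211925  0.29425121 0.4419094 ]
```

View pics/c2.png

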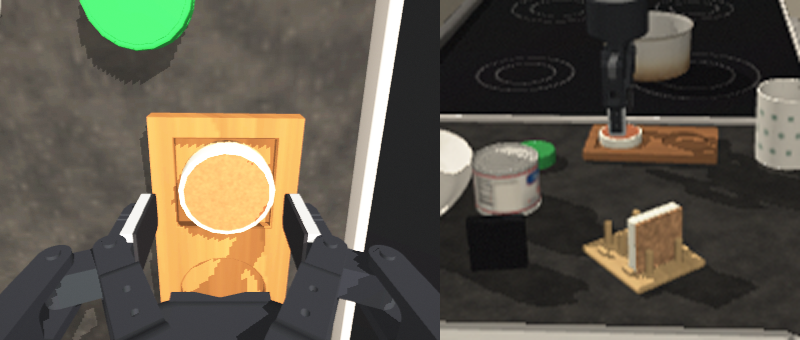

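Fingers straddle the red tile with clearance on both sides, and the pads are level with the tile's middle in y. Creeping down.

Call:
servo_tool(targets=[0,0,0,0.04,0.03,-0.2,0.8,0,0,0,0,0,-0.2,0.8,0,0,0,0,0,-0.1,0.8,0,0,0,0,0,-0.08,0.8,0,0,0,0,0,0,0.8,0,0,0,0,0,0,0.8,0,0,0,0,0,0,0.8,0,0,0,0,0,0,0.8])

```text
t: 2.92
tcp_pos: [606.4, -170.8, 17.1]
eef_rot: [[0.999, -0.034, 0.0], [-0.034, -0.999, -0.0], [0.0, 0.0, -1.0]]
contact_force: [-1.1, 0.5, 1.0]
finger_gap: 68.3
gripper_force: 0.0
```

Call:
servo_tool(targets=[0,0,0,0,0,-0.04,0.8,0,0,0,0,0,-0.04,0.8,0,0,0,0,0,-0.04,0.8,0,0,0,0,0,-0.04,0.8,0,0,0,0,0,0,0.8,0,0,0,0,0,0,0.8,0,0,0,0,0,0,0.8,0,0,0,0,0,0,0.8])

```text
t: 3.58
tcp_pos: [606.3, -170.7, 12.8]
eef_rot: [[0.999, -0.034, 0.0], [-0.034, -0.999, -0.0], [0.0, 0.0, -1.0]]
contact_force: [-0.3, -0.1, 0.5]
finger_gap: 68.3
gripper_force: 0.0
```

TCP at 12.8 mm with no contact means the open tips sit farther back than the TCP. Closing now.

Call:
servo_tool(targets=[0,0,0,0,0,0,0.6,0,0,0,0,0,0,0.5,0,0,0,0,0,0,0.4,0,0,0,0,0,0,0.4,0,0,0,0,0,0,0.4,0,0,0,0,0,0,0.4,0,0,0,0,0,0,0.4,0,0,0,0,0,0,0.4])

```text
t: 4.25
tcp_pos: [606.7, -171.7, 13.8]
eef_rot: [[0.999, -0.035, 0.001], [-0.035, -0.999, -0.002], [0.001, 0.002, -1.0]]
contact_force: [0.0, -2.9, 5.0]
finger_gap: 53.2
gripper_force: 62.0
```

Call:
servo_tool(targets=[0,0,0,0,0,0.3,0.4,0,0,0,0,0,0.5,0.4,0,0,0,-0.6,0.03,0.5,0.4,0,0,0,-0.9,0.05,0,0.4,0,0,0,-0.9,0.05,0,0.4,0,0,0,-0.7,0.04,0,0.4,0,0,0,-0.24,0.02,0,0.4,0,0,0,0,0,0,0.4])

```text
t: 4.92
tcp_pos: [520.9, -165.2, 45.2]
eef_rot: [[0.999, -0.035, -0.002], [-0.035, -0.999, 0.001], [-0.002, -0.001, -1.0]]
contact_force: [0.2, -0.0, -1.8]
finger_gap: 53.1
gripper_force: 63.5
```

Call:
servo_tool(targets=[0,0,0,0,0,0,0.4,0,0,0,0,0,0,0.4,0,0,0,0,0,0,0.4,0,0,0,0,0,0,0.4,0,0,0,0,0,0,0.4,0,0,0,0,0,0,0.4,0,0,0,0,0,0,0.4,0,0,0,0,0,0,0.4])

```text
t: 5.58
tcp_pos: [522.8, -165.9, 45.2]
eef_rot: [[0.999, -0.034, -0.0], [-0.034, -0.999, 0.0], [-0.0, -0.0, -1.0]]
contact_force: [0.4, 0.7, -1.4]
finger_gap: 52.9
gripper_force: 63.5
```

```bash
python3 - <<'E'
from tri import *
im,c=snap("wrist","w3.png"); s=manip.read_state(); print(s["tcp_pos"],s["eef_rot"][:,2],s["finger_gap"])
hsv=cv2.cvtColor(im,cv2.COLOR_RGB2HSV)
ct,sz,e=trivet(im,c,(200,60,440,400)); print(ct,sz,e)
zt=24+s["tcp_pos"][2]-13.8
u,v=proj(c,(523.3,-165.7,zt)); print(u,v,zt)
w=cv2.inRange(hsv,(0,0,150),(180,110,255)); z=np.zeros_like(w); cv2.circle(z,(int(u),int(v)),70,255,-1); z&=w
k=max(cv2.findContours(z,0,1)[0],key=cv2.contourArea); print(cv2.boundingRect(k)); print(fitc(z,c,zt))
E
```

```text
[ 522.80980239 -165.94614035   45.23476105] [-1.03846991e-04  4.77725224e-05 -9.99999993e-01] 52.63943483890938
[ 567.33874512 -171.83770752] (88.87322998046875, 123.74417877197266) [ 0.9991281  -0.04175052]
318.75564797297415 268.5463160489835 55.434761053861266
(270, 216, 101, 101)
(((522.9500732421875, -165.8262481689453), 30.467239379882812), ((522.5751342773438, -166.2668914794922), (53.89668655395508, 60.32692337036133), 86.05696868896484))
```

View pics/w3.png

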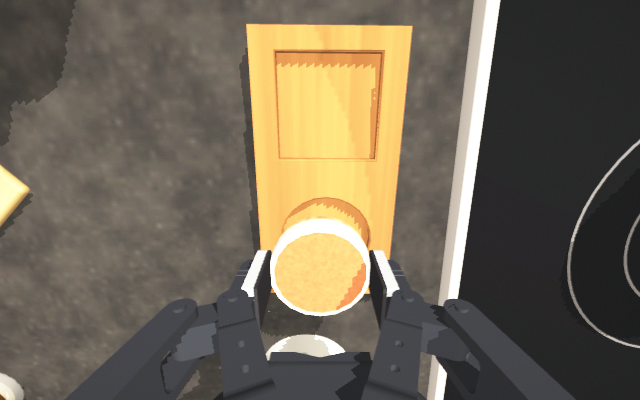

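Tile is held level: its top disc is centred at about (320,267), and the trivet's far corners are at (247,25) and (412,26). Checking the alignment in this same view.

```bash
python3 - <<'E'
from tri import *
im=cv2.imread('pics/w3.png')[:,:,::-1].copy(); c=manip.calibration("wrist"); hsv=cv2.cvtColor(im,cv2.COLOR_RGB2HSV)
for p in ((247,24.5),(412,25.5)): print(onz(c,*p,14).round(1))
# wood edges per row
rows=range(40,240,20); L=[];Rr=[]
for v in rows:
    m=np.where(cv2.inRange(hsv[v:v+1],(5,90,90),(28,255,255))[0,200:440])[0]+200; L.append(onz(c,m[0],v,14)[:2]);Rr.append(onz(c,m[-1]+1,v,14)[:2])
L=np.array(L);Rr=np.array(Rr); l=np.polyfit(L[:,0],L[:,1],1); r=np.polyfit(Rr[:,0],Rr[:,1],1)
print("edges slope",l,r,"mid y at 523.3",(np.polyval(l,523.3)+np.polyval(r,523.3))/2,"width",np.polyval(l,560)-np.polyval(r,560))
red=cv2.inRange(hsv,(0,60,60),(28,255,255)); z=np.zeros_like(red); cv2.circle(z,(320,267),46,255,-1); z&=red
for zt in (55.4,52.5): print(zt,fitc(z,c,zt))
E
```

```text
[ 647.2 -131.7   14. ]
[ 643.8 -219.2   14. ]
edges slope [-4.42961765e-02 -1.02481841e+02] [-4.25377473e-02 -1.92618206e+02] mid y at 523.3 -170.27011987599667 width 89.1516442243957
55.4 (((519.712646484375, -166.19485473632812), 24.71022605895996), ((519.7781982421875, -166.20486450195312), (47.938995361328125, 48.49136734008789), 94.68708801269531))
52.5 (((517.8472900390625, -166.1300048828125), 25.250455856323242), ((517.9142456054688, -166.14024353027344), (48.98711395263672, 49.551551818847656), 94.68746185302734))
```

Both the lateral estimates, camera and TCP travel, put the tile 3.8 mm too far to +y. It had been pushed to the recess's +y wall while gripping. The x position is right. Correcting and lowering.

Call:
servo_tool(targets=[0,0,0,0,-0.152,0,0.4,0,0,0,0,0,-0.4,0.4,0,0,0,0,0,-0.4,0.4,0,0,0,0,0,-0.2,0.4,0,0,0,0,0,-0.1,0.4,0,0,0,0,0,-0.05,0.4,0,0,0,0,0,0,0.4,0,0,0,0,0,0,0.4])

```text
t: 6.3
tcp_pos: [522.8, -169.7, 16.5]
eef_rot: [[0.999, -0.034, -0.0], [-0.034, -0.999, 0.0], [-0.0, -0.0, -1.0]]
contact_force: [-0.3, 0.6, -1.1]
finger_gap: 53.0
gripper_force: 63.6
```

Call:
servo_tool(targets=[0,0,0,0,0,-0.05,0.4,0,0,0,0,0,-0.03,0.4,0,0,0,0,0,0,0.4,0,0,0,0,0,0,0.7,0,0,0,0,0,0,0.85,0,0,0,0,0,0,0.85,0,0,0,0,0,0,0.85,0,0,0,0,0,0,0.85])

```text
t: 6.97
tcp_pos: [522.9, -169.8, 14.7]
eef_rot: [[0.999, -0.034, 0.0], [-0.034, -0.999, -0.0], [0.0, 0.0, -1.0]]
contact_force: [-0.2, 0.3, 0.5]
finger_gap: 72.7
gripper_force: 0.0
```

Call:
servo_tool(targets=[0,0,0,0,0,0.3,0.85,0,0,0,0,0,0.7,0.85,0,0,0,0,0,1,0.85,0,0,0,0,0,1,0.85,0,0,0,0,0,1,1,0,0,0,0,0,1,1,0,0,0,0,0,0,1,0,0,0,0,0,0,1])

```text
t: 7.63
tcp_pos: [524.3, -170.3, 141.8]
eef_rot: [[0.999, -0.034, 0.004], [-0.034, -0.999, -0.001], [0.004, 0.001, -1.0]]
contact_force: [-0.2, -0.3, -0.0]
finger_gap: 85.6
gripper_force: 0.0
```

```bash
python3 - <<'E'
from tri import *
im,c=snap("wrist","w4.png"); s=manip.read_state(); print(s["tcp_pos"],s["finger_gap"])
hsv=cv2.cvtColor(im,cv2.COLOR_RGB2HSV)
u,v=proj(c,(523,-169.7,24)); print(u,v)
w=cv2.inRange(hsv,(0,0,150),(180,110,255)); z=np.zeros_like(w); cv2.circle(z,(int(u),int(v)),50,255,-1); z&=w; print(fitc(z,c,24))
rows=range(60,220,10); L=[];R=[]
for r in rows:
    m=np.where(cv2.inRange(hsv[r:r+1],(5,90,90),(28,255,255))[0,220:420])[0]+220
    if len(m): L.append(onz(c,m[0],r,14)[:2]);R.append(onz(c,m[-1]+1,r,14)[:2])
L=np.array(L);R=np.array(R);print(L.round(1).tolist(),R.round(1).tolist())
print(trivet(im,c,(220,20,420,380)))
E
```

```text
[ 523.09250008 -169.83509689  140.28362049] 85.14811826428577
318.9515951115235 198.6668435622583
(((521.1792602539062, -169.99114990234375), 28.96549415588379), ((521.0585327148438, -169.87835693359375), (54.91107940673828, 56.9781494140625), 85.23419189453125))
[[645.8, -131.1], [638.0, -130.4], [630.0, -130.6], [621.9, -129.8], [613.6, -129.1], [605.1, -129.2], [596.4, -129.4], [587.6, -128.6], [578.6, -127.8], [569.3, -128.0], [559.9, -127.2], [550.3, -126.3], [540.4, -126.5], [530.2, -126.6], [519.9, -125.7], [509.3, -124.8]] [[642.8, -220.1], [635.0, -219.5], [627.0, -219.7], [618.9, -219.0], [610.6, -219.2], [602.1, -218.5], [593.5, -217.8], [584.6, -217.9], [575.6, -217.2], [566.3, -217.4], [556.9, -216.6], [547.2, -215.8], [537.3, -216.0], [527.2, -215.2], [516.9, -215.4], [506.3, -214.6]]
(array([ 561.5333252 , -171.44345093]), (89.29963684082031, 169.0650177001953), array([ 0.9991254 , -0.04181268], dtype=float32))
```

View pics/w4.png

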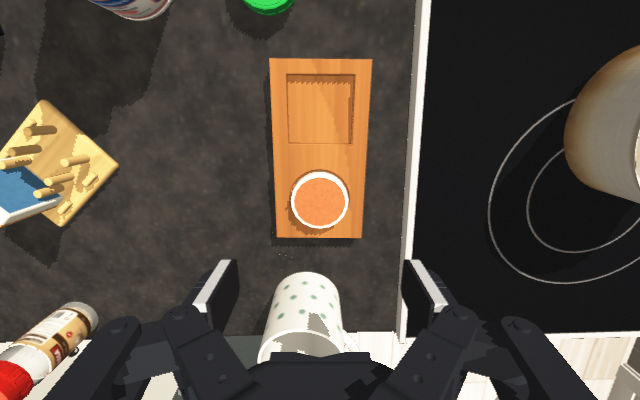

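The round tile is seated (ring centre (319,200), level, within about 1.5 mm of the recess centre). Now turn and go over the stand.

Call:
servo_tool(targets=[0,0,-0.66,0.07,0.93,0,1,0,0,-0.66,0.07,0.93,0,1,0,0,-0.66,0.07,0.93,0,1,0,0,-0.66,0.07,0.93,0,1,0,0,-0.66,0.07,0.93,0,1,0,0,-0.66,0.07,0.93,0,1,0,0,-0.66,0.07,0.93,0,1,0,0,-0.66,0.07,0.93,0,1])

```text
t: 8.35
tcp_pos: [489.5, -135.1, 138.2]
eef_rot: [[0.938, -0.344, 0.042], [-0.347, -0.929, 0.129], [-0.006, -0.136, -0.991]]
contact_force: [0.1, -0.7, -0.9]
finger_gap: 85.4
gripper_force: 0.0
```

Call:
servo_tool(targets=[0,0,-0.66,0.07,0.93,0,1,0,0,-0.66,0.07,0.93,0,1,0,0,-0.66,0.07,0.93,0,1,0,0,-0.66,0.07,0.93,0,1,0,0,0,0,0,0,1,0,0,0,0,0,0,1,0,0,0,0,0,0,1,0,0,0,0,0,0,1])

```text
t: 9.02
tcp_pos: [450.1, -147.0, 139.8]
eef_rot: [[0.891, -0.442, 0.1], [-0.454, -0.867, 0.207], [-0.004, -0.23, -0.973]]
contact_force: [0.0, -0.7, 0.4]
finger_gap: 85.4
gripper_force: 0.0
```

```bash
python3 - <<'E'
from tri import *
im,c=snap("wrist","w5.png"); s=manip.read_state(); print(s["tcp_pos"],s["eef_rot"].round(3).tolist(),s["qpos"].round(2)); print(np.array(c["world_from_camera"]).round(3).tolist())
E
```

```text
[ 450.16518572 -146.98152026  139.89270766] [[0.891, -0.442, 0.1], [-0.453, -0.867, 0.207], [-0.004, -0.23, -0.973]] [-0.47  0.24 -0.45  0.89  0.23  3.14]
[[-0.442, 0.876, 0.193, 509.019], [-0.867, -0.362, -0.343, -214.467], [-0.23, -0.319, 0.919, 278.413], [0.0, 0.0, 0.0, 1.0]]
```

View pics/w5.png

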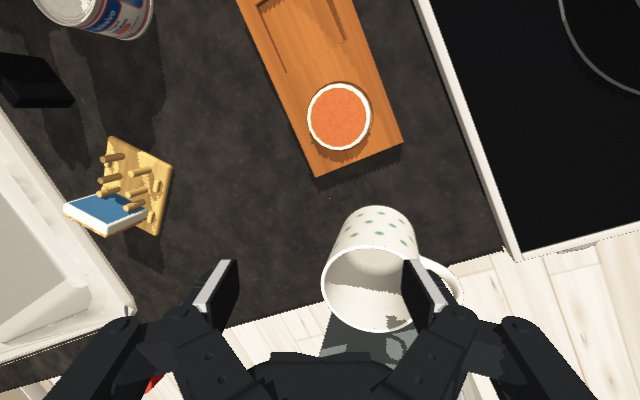

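The last joint reached its end, so the hand must face the other way (tool x along the stand's -x). The view shows the stand at (135,190) with the blue face toward the trivet, as expected. Untilting, and turning the long way round.

Call:
servo_tool(targets=[-0.67,0.32,0.6,0.3,0,0,1,-0.67,0.32,0.6,0.3,0,0,1,-0.67,0.32,0.6,0.3,0,0,1,0,0,1,0.3,0,0,1,0,0,1,0.3,0,0,1,0,0,1,0.3,0,0,1,0,0,1,0.3,0,0,1,0,0,1,0.3,0,0,1])

```text
t: 9.73
tcp_pos: [510.6, -146.5, 139.9]
eef_rot: [[0.97, 0.243, -0.019], [0.243, -0.97, -0.005], [-0.02, 0.001, -1.0]]
contact_force: [0.4, -0.3, -0.4]
finger_gap: 85.1
gripper_force: 0.0
```

Call:
servo_tool(targets=[0,0,1,0,1,0,1,0,0,1,0,1,0,1,0,0,1,0,1,0,1,0,0,1,0,1,0,1,0,0,1,0,1,0,1,0,0,1,0,1,0,1,0,0,1,0,1,0,1,0,0,1,0,1,0,1])

```text
t: 10.4
tcp_pos: [509.8, 54.7, 140.0]
eef_rot: [[0.469, 0.883, -0.009], [0.883, -0.469, -0.018], [-0.02, 0.001, -1.0]]
contact_force: [-0.4, 0.9, -0.1]
finger_gap: 85.6
gripper_force: 0.0
```

Call:
servo_tool(targets=[0,0,1,0.17,0.28,0,1,0,0,1,0.17,0.28,0,1,0,0,1,0.17,0.28,0,1,0,0,1,0.17,0.28,0,1,0,0,1,0.17,0.28,0,1,0,0,1,0.17,0.28,0,1,0,0,1,0.17,0.28,0,1,0,0,1,0.17,0.28,0,1])

```text
t: 11.07
tcp_pos: [544.0, 110.0, 139.9]
eef_rot: [[-0.342, 0.94, 0.008], [0.939, 0.343, -0.019], [-0.02, 0.001, -1.0]]
contact_force: [0.5, -0.0, 0.2]
finger_gap: 85.4
gripper_force: 0.0
```

Call:
servo_tool(targets=[0.04,0.02,0.85,0,0,0,1,0.04,0.02,0.85,0,0,0,1,0.04,0.02,0.85,0,0,0,1,0.04,0.02,0.85,0,0,0,1,0,0,0,0,0,0,1,0,0,0,0,0,0,1,0,0,0,0,0,0,1,0,0,0,0,0,0,1])

```text
t: 11.73
tcp_pos: [543.5, 109.0, 140.0]
eef_rot: [[-0.643, 0.766, 0.002], [0.766, 0.643, -0.0], [-0.001, 0.002, -1.0]]
contact_force: [0.9, -0.3, 0.4]
finger_gap: 85.9
gripper_force: 0.0
```

```bash
python3 - <<'E'
from tri import *
im,c=snap("wrist","w6.png"); s=manip.read_state(); print(s["tcp_pos"],s["eef_rot"].round(3).tolist(),s["qpos"].round(2))
hsv=cv2.cvtColor(im,cv2.COLOR_RGB2HSV)
for p in ((545,109,64),(559,93,8)):
    u,v=proj(c,p); print(u,v,hsv[int(v),int(u)])
E
```

```text
[543.53969935 108.97969494 140.03657362] [[-0.643, 0.766, 0.002], [0.766, 0.643, -0.0], [-0.002, 0.002, -1.0]] [ 0.2   0.36 -0.24  0.97 -0.    1.07]
321.73933162211654 214.84160122294276 [ 23   4 255]
321.6539366432251 214.5575656968823 [ 23   4 255]
```

View pics/w6.png

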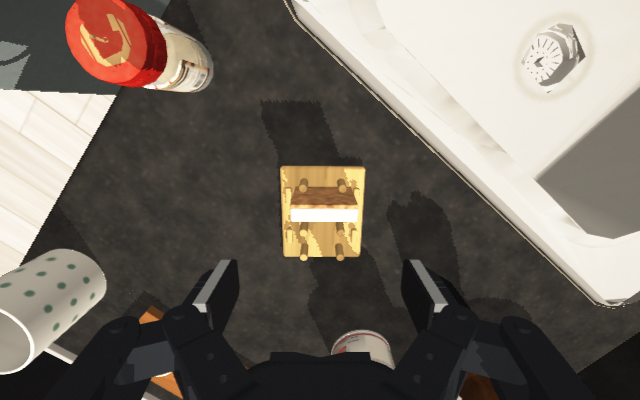

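The stand is square in view; the white upper edge of the tile spans (290..358, 208..222), with the cork above it, toward the camera.

```bash
python3 - <<'E'
from tri import *
im=cv2.imread('pics/w6.png')[:,:,::-1].copy(); c=manip.calibration("wrist"); s=manip.read_state(); hsv=cv2.cvtColor(im,cv2.COLOR_RGB2HSV)
w=cv2.inRange(hsv,(0,0,150),(180,60,255)); z=np.zeros_like(w); z[195:235,275:370]=w[195:235,275:370]
k=max(cv2.findContours(z,0,1)[0],key=cv2.contourArea)
r=cv2.minAreaRect(np.array([onz(c,*p[0],64)[:2] for p in k],np.float32)); print(r)
d=np.array([*r[0],0])-[*s["tcp_pos"][:2],0]; R=s["eef_rot"]; print("offset world",d,"in tool x,y",R[:,0]@d,R[:,1]@d)
b=cv2.boxPoints(r); e=b[1]-b[0]; print(np.degrees(np.arctan2(e[1],e[0])), np.degrees(np.arctan2(R[1,1],R[0,1])))
E
```

```text
((546.1221313476562, 110.21420288085938), (55.68324661254883, 11.40088939666748), 40.010658264160156)
offset world [2.582432   1.23450794 0.        ] in tool x,y -0.7150624385602772 2.7715730575005235
-49.989407 40.01660364969469
```

Call:
servo_tool(targets=[0.766,0.643,0,-0.022,0.062,-0.4,1,0.766,0.643,0,-0.022,0.062,-0.4,1,0.766,0.643,0,-0.022,0.062,-0.4,1,0.766,0.643,0,-0.022,0.062,-0.4,1,0.766,0.643,0,-0.022,0.062,-0.4,1,0,0,0,0,0,0,1,0,0,0,0,0,0,1,0,0,0,0,0,0,1])

```text
t: 12.45
tcp_pos: [540.8, 116.7, 90.5]
eef_rot: [[-0.558, 0.766, -0.318], [0.664, 0.643, 0.382], [0.498, 0.002, -0.867]]
contact_force: [-0.0, 0.3, 0.4]
finger_gap: 85.4
gripper_force: 0.0
```

Accurate. Descending 56 mm.

Call:
servo_tool(targets=[0,0,0,0,0,-0.5,1,0,0,0,0,0,-0.5,1,0,0,0,0,0,-0.5,1,0,0,0,0,0,-0.4,1,0,0,0,0,0,-0.24,1,0,0,0,0,0,-0.1,1,0,0,0,0,0,0,1,0,0,0,0,0,0,1])

```text
t: 13.12
tcp_pos: [541.0, 116.8, 34.9]
eef_rot: [[-0.559, 0.766, -0.318], [0.663, 0.643, 0.383], [0.498, 0.003, -0.867]]
contact_force: [-0.4, -0.5, -0.3]
finger_gap: 85.7
gripper_force: 0.0
```

Call:
servo_tool(targets=[0,0,0,0,0,0,0.8,0,0,0,0,0,0,0.6,0,0,0,0,0,0,0.4,0,0,0,0,0,0,0.4,0,0,0,0,0,0,0.4,0,0,0,0,0,0,0.4,0,0,0,0,0,0,0.4,0,0,0,0,0,0,0.4])

```text
t: 13.78
tcp_pos: [541.3, 116.5, 34.8]
eef_rot: [[-0.558, 0.766, -0.318], [0.663, 0.642, 0.383], [0.498, 0.003, -0.867]]
contact_force: [0.3, -1.1, 6.3]
finger_gap: 54.7
gripper_force: 64.3
```

Gripped (64 N, gap 54.7). Lifting straight up.

Call:
servo_tool(targets=[0,0,0,0,0,0.2,0.4,0,0,0,0,0,0.4,0.4,0,0,0,0,0,0.5,0.4,0,0,0,0,0,0.6,0.4,0,0,0,0,0,0.6,0.4,0,0,0,0,0,0.5,0.4,0,0,0,0,0,0.2,0.4,0,0,0,0,0,0,0.4])

```text
t: 14.45
tcp_pos: [541.7, 116.6, 110.9]
eef_rot: [[-0.559, 0.766, -0.317], [0.663, 0.643, 0.383], [0.497, 0.004, -0.868]]
contact_force: [-0.6, -0.1, -1.6]
finger_gap: 55.0
gripper_force: 63.6
```

Call:
servo_tool(targets=[0,0,0,-0.2,-0.6,0,0.4,0,0,0,-0.2,-0.9,0,0.4,0,0,0,-0.2,-0.9,0,0.4,0,0,0,-0.2,-0.9,0,0.4,0,0,0,-0.2,-0.9,0,0.4,0,0,0,-0.2,-0.9,0,0.4,0,0,0,-0.2,-0.7,0,0.4,0,0,0,0,-0.2,0,0.4])

```text
t: 15.12
tcp_pos: [504.0, -36.4, 108.2]
eef_rot: [[-0.554, 0.768, -0.321], [0.665, 0.641, 0.383], [0.5, -0.001, -0.866]]
contact_force: [0.0, -0.4, -1.3]
finger_gap: 54.5
gripper_force: 63.7
```

Call:
servo_tool(targets=[-0.766,-0.643,0,0,0,0,0.4,-0.766,-0.643,0,0,0,0,0.4,-0.766,-0.643,0,0,0,0,0.4,-0.766,-0.643,0,0,0,0,0.4,-0.766,-0.643,0,0,0,0,0.4,-0.766,-0.643,0,0,0,0,0.4,-0.766,-0.643,0,0,0,0,0.4,-0.766,-0.643,0,0,0,0,0.4])

```text
t: 15.78
tcp_pos: [505.1, -33.2, 109.4]
eef_rot: [[-0.611, 0.765, 0.204], [0.727, 0.644, -0.239], [-0.314, 0.003, -0.949]]
contact_force: [-0.4, -0.0, -1.5]
finger_gap: 54.9
gripper_force: 63.7
```

Call:
servo_tool(targets=[-0.72,-0.605,0,0,0,-0.4,0.4,-0.72,-0.605,0,0,0,-0.7,0.4,-0.72,-0.605,0,0,0,-0.7,0.4,0,0,0,0,0,-0.7,0.4,0,0,0,0,0,-0.6,0.4,0,0,0,0,0,-0.4,0.4,0,0,0,0,0,-0.2,0.4,0,0,0,0,0,0,0.4])

```text
t: 16.45
tcp_pos: [504.1, -33.5, 14.9]
eef_rot: [[-0.53, 0.765, 0.367], [0.626, 0.645, -0.438], [-0.572, -0.002, -0.82]]
contact_force: [0.2, 0.5, -0.6]
finger_gap: 55.2
gripper_force: 63.7
```

```bash
python3 - <<'E'
from tri import *
im,c=snap("wrist","w7.png"); b,d=snap("side","s7.png"); s=manip.read_state(); print(s["tcp_pos"],s["eef_rot"].round(3).tolist(),s["contact_force"],s["qpos"].round(2))
u,v=map(int,proj(d,s["tcp_pos"])); print(u,v)
cv2.imwrite('pics/c7.png',np.hstack([im[80:,120:520,::-1],cv2.resize(b[v-60:v+40,u-60:u+60,::-1],(384,320),interpolation=2)]))
E
```

```text
[505.64305513 -33.49690398  16.54363311] [[-0.527, 0.765, 0.37], [0.627, 0.644, -0.438], [-0.573, 0.001, -0.819]] [ 0.3834386  -0.91493708 -1.48665587] [ 0.27  0.36 -0.92 -0.   -0.55  1.06]
347 213
```

View pics/c7.png

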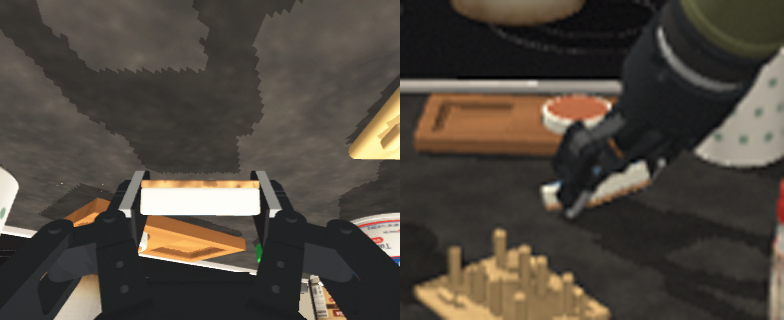

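The tile is held tilted about 25° from flat with the blue face up and the lower edge leading, a few mm above the worktop. Lowering and letting go.

Call:
servo_tool(targets=[0,0,0,0,0,-0.1,0.4,0,0,0,0,0,-0.07,0.4,0,0,0,0,0,0,0.4,0,0,0,0,0,0,0.7,0,0,0,0,0,0,1,0,0,0,0,0,0,1,0,0,0,0,0,0,1,0,0,0,0,0,0,1])

```text
t: 17.22
tcp_pos: [505.9, -33.4, 12.5]
eef_rot: [[-0.527, 0.765, 0.371], [0.627, 0.644, -0.438], [-0.574, 0.001, -0.819]]
contact_force: [0.3, 0.1, -0.9]
finger_gap: 85.5
gripper_force: 0.0
```

Call:
servo_tool(targets=[0,0,0,0,0,0,1,0,0,0,-0.2,0.25,0.4,1,0,0,0,-0.2,0.25,0.5,1,0,0,0,0,0,1,1,0,0,0,0,0,1,1,0.766,0.643,0,0,0,1,1,0.766,0.643,0,0,0,1,1,0.766,0.643,0,0,0,0.3,1])

```text
t: 17.88
tcp_pos: [497.7, -20.0, 147.2]
eef_rot: [[-0.615, 0.764, 0.195], [0.732, 0.645, -0.218], [-0.292, 0.008, -0.956]]
contact_force: [1.4, -0.3, 0.7]
finger_gap: 85.4
gripper_force: 0.0
```

Call:
servo_tool(targets=[0.766,0.643,0,0.1,-0.1,0,1,0.766,0.643,0,0.1,-0.1,0,1,0.644,0.54,0,0.1,-0.1,0,1,0,0,0,0.1,-0.1,0,1,0,0,0,0,0,0,1,0,0,0,0,0,0,1,0,0,0,0,0,0,1,0,0,0,0,0,0,1])

```text
t: 18.55
tcp_pos: [504.4, -30.0, 142.0]
eef_rot: [[-0.645, 0.764, 0.0], [0.764, 0.645, 0.001], [0.001, 0.001, -1.0]]
contact_force: [-0.5, 0.3, -0.3]
finger_gap: 85.6
gripper_force: 0.0
```

```bash
cat > blue.py <<'E'
from tri import *
def square(im,c,z,near):
    hsv=cv2.cvtColor(im,cv2.COLOR_RGB2HSV); m=cv2.inRange(hsv,(95,70,40),(125,255,255))
    best=None
    for k in cv2.findContours(m,0,1)[0]:
        if cv2.contourArea(k)<400: continue
        r=cv2.minAreaRect(np.array([onz(c,*p[0],z)[:2] for p in k],np.float32)); print("blue",np.round(r[0],1),np.round(r[1],1),round(r[2],1))
        if best is None or np.hypot(*(np.array(r[0])-near))<np.hypot(*(np.array(best[0])-near)): best=r
    return best
E
python3 - <<'E'
from blue import *
im,c=snap("wrist","w8.png"); t,ct=snap("top","t8.png"); s=manip.read_state(); print(s["tcp_pos"],s["eef_rot"].round(3).tolist(),s["qpos"].round(2),s["finger_gap"])
square(im,c,16,(505,-35)); print("top"); square(t,ct,16,(505,-35))
u,v=proj(c,(505,-35,16)); print(u,v)
E
```

```text
[504.84958402 -30.07200967 142.31205865] [[-0.645, 0.764, 0.001], [0.764, 0.645, 0.001], [0.0, 0.002, -1.0]] [-0.06  0.28 -0.35  0.94  0.    0.81] 85.45966246523494
blue [502.8 -30.5] [48.8 48.3] 39.7
top
blue [881.8 430.1] [104.7  64.1] 86.2
317.51791040470584 200.04257710457568
```

Blue face up and square (48.8 × 48.3 mm glaze), so it lies flat at (502.8,-30.5), turned 39.7°. Regrasping by its edges.

Call:
servo_tool(targets=[0,0,0,-0.08,-0.02,-0.8,0.9,0,0,0,0,0,-1,0.9,0,0,0,0,0,-1,0.9,0,0,0,0,0,-1,0.9,0,0,0,0,0,-0.8,0.9,0,0,0,0,0,-0.5,0.9,0,0,0,0,0,-0.2,0.9,0,0,0,0,0,0,0.9])

```text
t: 19.32
tcp_pos: [502.4, -31.0, 8.8]
eef_rot: [[-0.644, 0.765, -0.001], [0.765, 0.644, 0.002], [0.002, -0.0, -1.0]]
contact_force: [0.6, 0.6, 0.4]
finger_gap: 76.7
gripper_force: 0.0
```

Call:
servo_tool(targets=[0,0,0,0,0,0,0.9,0,0,0,0,0,0,0.9,0,0,0,0,0,0,0.9,0,0,0,0,0,0,0.9,0,0,0,0,0,0,0.9,0,0,0,0,0,0,0.9,0,0,0,0,0,0,0.9,0,0,0,0,0,0,0.9])

```text
t: 19.98
tcp_pos: [503.8, -31.5, 9.9]
eef_rot: [[-0.643, 0.766, 0.001], [0.766, 0.643, 0.002], [0.0, 0.002, -1.0]]
contact_force: [0.2, -0.3, -0.5]
finger_gap: 76.7
gripper_force: 0.0
```

Call:
servo_tool(targets=[0,0,0,0,0,-0.06,0.9,0,0,0,0,0,0,0.8,0,0,0,0,0,0,0.6,0,0,0,0,0,0,0.4,0,0,0,0,0,0,0.4,0,0,0,0,0,0,0.4,0,0,0,0,0,0,0.4,0,0,0,0,0,0,0.4])

```text
t: 20.65
tcp_pos: [503.6, -31.4, 8.9]
eef_rot: [[-0.643, 0.766, 0.001], [0.766, 0.643, 0.002], [0.001, 0.002, -1.0]]
contact_force: [-1.7, 0.4, 5.5]
finger_gap: 53.2
gripper_force: 61.6
```

Call:
servo_tool(targets=[0,0,0,0,0,0.2,0.4,0,0,0,0,0,0.4,0.4,0,0,0,0,0,0.6,0.4,0,0,0,0,0,0.6,0.4,0,0,0,0,0,0,0.4,0,0,0,0,0,0,0.4,0,0,0,0,0,0,0.4,0,0,0,0,0,0,0.4])

```text
t: 21.32
tcp_pos: [502.8, -31.4, 52.3]
eef_rot: [[-0.643, 0.765, -0.001], [0.765, 0.643, 0.002], [0.002, 0.0, -1.0]]
contact_force: [-0.3, 0.1, -1.7]
finger_gap: 53.2
gripper_force: 63.1
```

Call:
servo_tool(targets=[0,0,0.98,0.5,-0.71,0,0.4,0,0,0.98,0.5,-0.71,0,0.4,0,0,0.98,0.5,-0.71,0,0.4,0,0,0.98,0.5,-0.71,0,0.4,0,0,0.98,0.5,-0.71,0,0.4,0,0,0.98,0.5,-0.71,0,0.4,0,0,0.98,0.5,-0.71,0,0.4,0,0,0.98,0.5,-0.71,0,0.4])

```text
t: 21.98
tcp_pos: [603.3, -174.2, 51.9]
eef_rot: [[-0.999, 0.046, -0.003], [0.046, 0.999, 0.003], [0.003, 0.002, -1.0]]
contact_force: [-0.3, 0.5, -1.9]
finger_gap: 53.3
gripper_force: 63.1
```

Call:
servo_tool(targets=[0,0,0,0,0,0,0.4,0,0,0,0,0,0,0.4,0,0,0,0,0,0,0.4,0,0,0,0,0,0,0.4,0,0,0,0,0,0,0.4,0,0,0,0,0,0,0.4,0,0,0,0,0,0,0.4,0,0,0,0,0,0,0.4])

```text
t: 22.65
tcp_pos: [603.6, -173.1, 53.5]
eef_rot: [[-0.999, 0.05, -0.0], [0.05, 0.999, 0.002], [0.0, 0.002, -1.0]]
contact_force: [0.5, -0.2, -1.5]
finger_gap: 52.9
gripper_force: 63.2
```

```bash
python3 - <<'E'
from blue import *
im,c=snap("wrist","w9.png"); s=manip.read_state(); print(s["tcp_pos"],s["eef_rot"].round(3).tolist(),s["finger_gap"])
hsv=cv2.cvtColor(im,cv2.COLOR_RGB2HSV); zt=16+s["tcp_pos"][2]-8.9
r=square(im,c,zt,s["tcp_pos"][:2])
for p in ((521,-170,24),(604,-173,zt),(603.5,-173.2,14)): print(np.round(proj(c,p)))
u,v=proj(c,(521,-170,24)); w=cv2.inRange(hsv,(0,0,150),(180,110,255)); z=np.zeros_like(w); cv2.circle(z,(int(u),int(v)),55,255,-1); print("round",fitc(z&w,c,24))
red=cv2.inRange(hsv,(0,130,100),(13,255,255)); z*=0; cv2.circle(z,(int(u),int(v)),45,255,-1); print("red",fitc(z&red,c,24))
L=[];R=[]
for v in range(20,230,6):
    m=np.where(cv2.inRange(hsv[v:v+1],(5,90,90),(28,255,255))[0,180:460])[0]+180
    if len(m)>20: L.append(onz(c,m[0],v,14)[:2]);R.append(onz(c,m[-1]+1,v,14)[:2])
L=np.array(L).round(1);R=np.array(R).round(1)
print(np.hstack([L,R])[::2].tolist())
E
```

```text
[ 603.73297953 -173.22102912   53.49446896] [[-0.999, 0.051, -0.0], [0.051, 0.999, 0.002], [0.0, 0.002, -1.0]] 53.412621590317976
blue [665.  -37.9] [40.2 12.3] 87.0
blue [ 601.8 -173.2] [49.1 48.1] 87.0
[318. 108.]
[320. 269.]
[320. 233.]
round (((519.7150268554688, -169.63131713867188), 27.813751220703125), ((519.7904052734375, -169.71531677246094), (54.174095153808594, 54.91062927246094), 179.4530029296875))
red (((520.9048461914062, -168.80032348632812), 23.776020050048828), ((520.268310546875, -164.83644104003906), (30.714078903198242, 51.56013488769531), 79.0423355102539))
[[476.1, -200.1, 479.9, -123.3], [481.4, -212.0, 485.8, -123.7], [487.4, -212.3, 491.8, -124.0], [493.6, -212.6, 498.0, -123.8], [499.9, -212.9, 504.3, -124.2], [506.4, -213.2, 510.8, -124.5], [513.1, -213.5, 517.5, -124.9], [519.9, -213.8, 524.3, -125.3], [526.9, -214.1, 531.3, -125.7], [534.1, -214.4, 538.5, -125.5], [541.5, -214.7, 545.9, -125.9], [549.0, -215.1, 553.5, -126.3], [556.8, -215.4, 561.3, -126.7], [564.8, -215.8, 569.3, -127.2], [573.0, -216.1, 577.5, -127.6], [581.5, -216.5, 586.0, -127.4], [590.2, -216.9, 594.7, -127.9]]
```

```bash
python3 - <<'E'
from blue import *
im=cv2.imread('pics/w9.png')[:,:,::-1].copy(); c=manip.calibration("wrist"); hsv=cv2.cvtColor(im,cv2.COLOR_RGB2HSV)
m=cv2.inRange(hsv,(5,90,90),(28,255,255)); P=[]
for u in range(260,390,10):
    v=np.where(m[:120,u])[0]
    P.append(onz(c,u,v[0],14)[:2])
P=np.array(P); print(P.round(1).tolist())
f=np.polyfit(P[:,1],P[:,0],1); x=np.polyval(f,-168.0); print(f,"near edge x",x,"square centre x",x+126*.9991)
# recess edges: brightness along columns on bridge
g=cv2.cvtColor(im,cv2.COLOR_RGB2GRAY)
for u in (300,320,340): print(u,[(v,int(g[v,u])) for v in range(140,225,3)])
E
```

```text
[[476.2, -200.2], [476.4, -194.6], [476.7, -189.1], [477.0, -183.5], [477.3, -178.0], [477.5, -172.4], [477.8, -166.8], [478.1, -161.3], [478.3, -155.7], [478.6, -150.2], [478.9, -144.6], [479.2, -139.0], [479.4, -133.5]]
[4.92441223e-02 4.86014348e+02] near edge x 477.7413354721404 square centre x 603.6279354721404
300 [(140, 182), (143, 183), (146, 255), (149, 254), (152, 176), (155, 222), (158, 222), (161, 222), (164, 223), (167, 222), (170, 222), (173, 223), (176, 223), (179, 223), (182, 222), (185, 222), (188, 222), (191, 223), (194, 220), (197, 218), (200, 220), (203, 219), (206, 218), (209, 195), (212, 217), (215, 226), (218, 244), (221, 255), (224, 255)]
320 [(140, 181), (143, 181), (146, 186), (149, 201), (152, 255), (155, 149), (158, 177), (161, 177), (164, 176), (167, 178), (170, 176), (173, 176), (176, 176), (179, 176), (182, 176), (185, 176), (188, 175), (191, 170), (194, 181), (197, 181), (200, 181), (203, 181), (206, 225), (209, 221), (212, 220), (215, 227), (218, 242), (221, 255), (224, 255)]
340 [(140, 178), (143, 241), (146, 255), (149, 149), (152, 167), (155, 168), (158, 168), (161, 168), (164, 169), (167, 170), (170, 169), (173, 170), (176, 170), (179, 170), (182, 171), (185, 171), (188, 172), (191, 164), (194, 168), (197, 171), (200, 169), (203, 169), (206, 216), (209, 211), (212, 218), (215, 227), (218, 240), (221, 255), (224, 255)]
```

```bash
python3 - <<'E'
from h import *
c=manip.calibration("wrist"); T=np.array(c["world_from_camera"]); s=manip.read_state()
R=s["eef_rot"]; Tc=R.T@T[:3,:3]; tc=R.T@(T[:3,3]-s["tcp_pos"])
def prof(f,c,us,v0,v1,name):
    g=cv2.cvtColor(cv2.imread('pics/'+f),cv2.COLOR_BGR2GRAY).astype(float)
    col=g[v0:v1,us].mean(1); d=np.diff(col); i=np.argsort(-abs(d))[:6]
    for k in sorted(i): p=onz(c,us.start+10,v0+k+1,14); print(name,v0+k+1,round(d[k]),p[:2].round(1))
prof('w9.png',c,slice(310,330),0,40,"w9 near outer"); prof('w9.png',c,slice(325,345),156,212,"w9 mouth")
# w4 view: rebuild pose
def cal(tcp,yaw):
    y=np.radians(yaw); Rz=np.array([[np.cos(y),np.sin(y),0],[np.sin(y),-np.cos(y),0],[0,0,-1]])
    M=np.eye(4); M[:3,:3]=Rz@Tc; M[:3,3]=np.array(tcp)+Rz@tc; k=dict(c); k["world_from_camera"]=M; return k
k=cal((523.1,-169.8,140.3),-1.95)
prof('w4.png',k,slice(310,330),45,165,"w4")
k=cal((522.8,-165.9,45.2),-1.95)
prof('w3.png',k,slice(310,350),15,175,"w3")
E
```

```text
w9 near outer 2 -2 [ 466.4 -166.3]
w9 near outer 8 2 [ 469.2 -166.4]
w9 near outer 26 26 [ 477.8 -166.8]
w9 near outer 27 81 [ 478.3 -166.9]
w9 near outer 35 -3 [ 482.2 -167.1]
w9 near outer 36 -4 [ 482.7 -167.1]
w9 mouth 192 -13 [ 574.5 -161.7]
w9 mouth 193 21 [ 575.2 -161.7]
w9 mouth 205 14 [ 583.6 -162. ]
w9 mouth 206 12 [ 584.3 -162. ]
w9 mouth 210 -77 [ 587.2 -162.1]
w9 mouth 211 42 [ 587.9 -162.1]
w4 58 26 [ 645.7 -174.1]
w4 59 63 [ 644.9 -174.1]
w4 73 -21 [ 634.  -173.7]
w4 74 -52 [ 633.3 -173.7]
w4 76 30 [ 631.7 -173.6]
w4 144 26 [ 573.7 -171.7]
w3 25 79 [ 647.3 -170.1]
w3 50 -49 [ 635.5 -169.7]
w3 52 -40 [ 634.5 -169.6]
w3 53 45 [ 634.  -169.6]
w3 54 31 [ 633.5 -169.6]
w3 158 -26 [ 576.6 -167.7]
```

Edges agree: the recess centre in this view is (604.1,-172.8) and the held tile is at (601.8,-173.2). Shift +2.2 mm in x and +0.3 mm in y, turn +0.5°, then lower.

Call:
servo_tool(targets=[0,0,0.08,0.088,0.012,-0.2,0.4,0,0,0,0,0,-0.4,0.4,0,0,0,0,0,-0.3,0.4,0,0,0,0,0,-0.2,0.4,0,0,0,0,0,-0.1,0.4,0,0,0,0,0,-0.1,0.4,0,0,0,0,0,-0.05,0.4,0,0,0,0,0,0,0.4])

```text
t: 23.37
tcp_pos: [605.8, -173.2, 19.3]
eef_rot: [[-0.999, 0.042, -0.001], [0.042, 0.999, 0.002], [0.001, 0.002, -1.0]]
contact_force: [0.2, -0.7, -1.5]
finger_gap: 53.2
gripper_force: 63.2
```

No contact with the tile 3.6 mm below the rim, so it is in. Lowering the rest and releasing.

Call:
servo_tool(targets=[0,0,0,0,0,-0.05,0.4,0,0,0,0,0,-0.03,0.4,0,0,0,0,0,0,0.4,0,0,0,0,0,0,0.7,0,0,0,0,0,0,0.85,0,0,0,0,0,0,0.85,0,0,0,0,0,0,0.85,0,0,0,0,0,0,0.85])

```text
t: 24.03
tcp_pos: [606.1, -173.2, 17.8]
eef_rot: [[-0.999, 0.042, -0.0], [0.042, 0.999, 0.002], [0.0, 0.002, -1.0]]
contact_force: [-0.3, -0.3, 1.6]
finger_gap: 72.4
gripper_force: 0.0
```

Call:
servo_tool(targets=[0,0,0,0,0,0.3,0.85,0,0,0,0,0,0.7,0.85,0,0,0,0,0,1,0.85,0,0,0,0,0,1,0.85,0,0,0,0,0,1,1,0,0,0,0,0,1,1,0,0,0,0,0,0,1,0,0,0,0,0,0,1])

```text
t: 24.7
tcp_pos: [607.5, -173.6, 145.1]
eef_rot: [[-0.999, 0.042, 0.004], [0.042, 0.999, 0.001], [-0.004, 0.001, -1.0]]
contact_force: [-0.1, 0.5, -0.1]
finger_gap: 85.4
gripper_force: 0.0
```

Call:
servo_tool(targets=[0,0,0,0,0,0,1,0,0,0,0,0,0,1,0,0,0,0,0,0,1,0,0,0,0,0,0,1,0,0,0,0,0,0,1,0,0,0,0,0,0,1,0,0,0,0,0,0,1,0,0,0,0,0,0,1])

```text
t: 25.37
tcp_pos: [605.9, -173.2, 142.4]
eef_rot: [[-0.999, 0.042, -0.001], [0.042, 0.999, 0.002], [0.001, 0.002, -1.0]]
contact_force: [-0.5, -0.3, -0.2]
finger_gap: 85.7
gripper_force: 0.0
```

```bash
python3 - <<'E'
from blue import *
im,c=snap("wrist","w10.png"); s=manip.read_state(); print(s["tcp_pos"],s["finger_gap"])
ct,sz,e=trivet(im,c,(220,20,420,380)); print("trivet",ct,sz,e,"rr",ct-42*e,"sr",ct+42*e)
square(im,c,24,(604,-173)); hsv=cv2.cvtColor(im,cv2.COLOR_RGB2HSV)
u,v=proj(c,(520.5,-170,24)); w=cv2.inRange(hsv,(0,0,150),(180,110,255)); z=np.zeros_like(w); cv2.circle(z,(int(u),int(v)),45,255,-1); print("round",fitc(z&w,c,24))
E
```

```text
[ 605.94898106 -173.19127203  142.49352876] 85.32564454384178
trivet [ 561.51660156 -171.19180298] (89.19760131835938, 168.0365447998047) [ 0.99907875 -0.04291437] rr [ 519.55529404 -169.38939941] sr [ 603.47790909 -172.99420655]
blue [ 604.4 -173. ] [48.4 47.2] 87.5
round (((519.8901977539062, -169.53286743164062), 28.15826988220215), ((519.5414428710938, -169.58132934570312), (54.87648391723633, 55.0845947265625), 40.125709533691406))
```

Both tiles are seated: the square tile is 0.9 mm and the round tile 0.4 mm from their recess centres, and their sizes match the seated height. Handing in.

```bash
python3 -c "
from bench import manip
print(manip.close_job())"
```

```text
the job is handed in; nothing more can be done
None
```

The job is handed in at about 25 s: by the last camera measurement both tiles lie in their own recesses, red and blue sides up, within 1 mm of centre and let go; the simulator returned no verdict, and the mug, tin and jar were never approached but not re-measured.

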